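# Set out the prizes on the display board

## Task

Set out the prizes in a row along the display board, everything upright on the board's centre line: the wooden trophy base midway between the plant and the clock with the lidded cup standing on the middle of it, the goblet midway between the base and the plant, and the flat medal case, lid up, midway between the base and the clock. Do not tip the cup or the goblet over, and leave the pellet tin, the stapler and the rubber stamp where they are.

Things in the scene. Friction and masses are not known exactly. Their poses are not given: they have to be found in the camera images.
- board: The display board: a fixed flat brown wooden board 620 mm long, 100 mm deep and 15 mm thick, lying on the table beyond the loose things. Origin at the centre of its underside, on the table; its y axis runs along its length (roughly along world y), x across it, z up. The plant and the clock stand fixed near its two ends.
- plant: A small round plant in a terracotta pot, fixed on the board's centre line near one end (either end), 260 mm from the board's centre; 80 mm across at the widest, 133 mm tall. Origin at the centre of its underside, on the board's top.
- clock: A small round black table clock with white faces, fixed on the board's centre line near the other end, 260 mm from the board's centre; 50 mm deep, 84 mm wide, 96 mm tall. Origin at the centre of its underside, on the board's top.
- base: The trophy base, loose: a plain dark wooden block with a small blank brass plate on one long side; 60 mm along its x, 100 mm along its y, 35 mm high, about 160 g. Origin at the centre of its underside, z up. Grip it across its 60 mm width (along x). Its yaw on the board does not matter.
- cup: The lidded cup, loose: a steel trophy cup with two side handles and a knob on its lid (the lid does not come off), 164 mm tall, about 350 g. Round foot 54 mm across; body 74 mm across at 107 mm height; handles spread 106 mm along its y, at 61 to 105 mm height. The knob is an upright cylinder 24 mm across from 136 to 162 mm above the underside, on the axis, over a 12 mm neck; below 123 mm the lid widens. Origin at the centre of the underside, z up. Its yaw does not matter.
- goblet: The goblet, loose: a slim open steel goblet with a thin stem and no handles, 120 mm tall, about 180 g. Foot 52 mm across; the bowl is 54 mm across outside with straight sides from 82 to 120 mm height, wall 3 mm. Origin at the centre of the underside, z up.
- case: The medal case, loose: a shut flat blue box with a small brass clasp on one long side and a grey panel on its lid (it does not open); 50 mm along its x, 90 mm along its y, 24 mm high, about 120 g. Origin at the centre of its underside, z up. Grip it across its 50 mm width (along x). Its yaw on the board does not matter.
- tin: Bystander, loose: a round metal pellet tin 47 mm across, 23 mm high. Origin at the centre of its underside.
- stapler: Bystander, loose: a black stapler 100 mm long along its x, 28 mm wide, 34 mm high. Origin at the centre of its underside.
- stamp: Bystander, loose: a rubber stamp with a turned wooden handle, foot 36 by 36 mm, 58 mm tall. Origin at the centre of its underside.
Mind the look-alikes: they are no part of the job. What is shaped like the cup but blue, red or turquoise is not meant.

How it is judged:
By the outcome, as a careful person would: the job done as asked, in the order asked, and still so for the second after the job is handed in, with the robot touching nothing.
It also fails if it takes over 112 s, if anything falls off the work surface, if the arm or the gripper's body presses on something with over 40 N, if the wrist force passes 120 N, or if a joint passes its speed limit or range.

## Robot

A 6-joint arm with a two-finger parallel gripper is mounted at the origin on the work surface. World frame = base frame: x ahead of the robot, y to its left, z up, the work surface at z = 0. Lengths are in m, angles in degrees, forces in N, time in s.
With the tool pointing down it reaches from about 0.25 to 0.725 m from the base axis. Payload 9.7 kg.
Tool frame: the origin (TCP) lies at the very end of the fingers, on their centre line; the grasp point (between the pads) lies 19 mm behind it (bot.grip_depth is the distance from the TCP to the grasp point, in m); z points along the fingers, y is the direction in which the jaws open and shut (so a half turn about z gives the same grasp; the last joint's range is limited). The gripper opens to 85 mm and grips with 20 to 120 N. Pads are 22 mm wide; open, the fingers measure 114 mm over their backs; the gripper's body (76 mm by 85 mm) begins 54 mm behind the grasp point. The pads swing forward as they close: fully open they stand 13 mm farther back than shut.
Start: joints at [0, 4.979, 10.078, 95.1, 0, 90], TCP at [0.55, -0, 0.231] pointing down, gripper open.
Joint ranges: [-179.16, 179.16], [-48.56, 103.87], [-65.8, 70.77], [-126.05, 130.52], [-82.76, 87.17], [-180, 180]. Speed limits (degrees/s): [127.2, 127.2, 147.25, 180, 180, 180].

## Interface

Orientations are given as [roll, pitch, yaw] about the fixed x, y, z axes, in that order (R = Rz(yaw) Ry(pitch) Rx(roll)).
In Python, from workcell import bot, viewer gives the robot as it stands.
- The arm moves only by the tool arm_command, never from a script. Its argument "motion" is a list of rows, each a list of 3 entries, a list of its own where there are three numbers: the opening, from 0 (shut) to 1 (fully open), then the shift along the tool's x, y, z in units of 60 mm (1.0 is 60 mm), then the turn, a rotation vector about the tool's x, y, z in units of 6 degrees (1.0 is 6 degrees). A call has 1 to 12 rows; each row shifts and turns the commanded pose from where the row before left it, along the tool's axes as they then stand; what a row does not reach is not made up. A row lasts 1/8 s, in which the tool goes at most 62.5 mm and 10.7 degrees, less where a joint would pass 70% of its speed; a pose out of reach is approached as far as the arm can. A call is refused whole if a number of a shift passes 1 or a number of a turn 1, either way. A call with a gripper value outside its range is refused whole. The fingers move at their own pace and stop on an object; "newtons" is the grip in N (left out, the last holds). Time passes only in rows, so rows that do not move let the fingers close. It gives the time, the measured TCP pose, the force and the opening at its end, in the units of the state.
- bot.get_obs(): the state, without advancing time (a new reading comes with each control period).
- viewer.camera(name): name is "scene" or "side" or "wrist"; returns the picture (480x640x3 uint8, blue, green, red); there is no depth.
- viewer.calibration(name): a dict with "fx", "fy", "cx", "cy" (pixels), "T" (4x4, takes a point from camera to world coordinates). Camera axes: x right, y down, z forward; pixel columns grow to the right and rows downward; lengths in m; the calibration is good to about 2 mm. The wrist camera is an equidistant fisheye: a pixel r from the principal point sees the ray r / f radians off the axis. A picture is of the moment at which its call begins: read the wrist's pose just before it. calibration takes no time and is no camera call; for the wrist camera it gives the pose at the moment of the call.
- bot.job_done(): hands the job in, once; it reports no verdict.
The state is a dict: "time": time; "q": joint angles; "qd": joint speeds; "joint_efforts": joint torques, N m; "ee_pos": TCP position; "tcp_rot": TCP orientation; "wrist_force": force on the tool from outside, world axes, zero at the start; "torque": the same for the moment, N m; "opening": finger opening in m.
Only numpy, scipy, OpenCV 4.12 (cv2) and the standard library are available. Lean on these libraries where they do the work, as an engineer would, in place of code of your own. Each camera call takes 0.05 s, during which the arm holds its last target.

## Working session

There is one attempt and no reset: what is moved stays moved. The work goes in short steps, Python scripts to look and compute and a tool call to move; the robot and the scene stay as the last step left them, time stands still between calls to the robot, and variables do not carry over. Pictures are saved under pics/ and viewed, and the job is handed in when it is done.

Besides the shell and the picture viewer there is one more tool, called after "Request:" in YAML: its name, and indented under it one key for each argument. arm_command: Moves the arm, as the interface text tells. Its arguments: {"type":"object","properties":{"motion":{"type":"array"},"newtons":{"type":"number"}},"required":["motion"]}

```bash
mkdir -p pics; ls
python3 - <<'E'
from workcell import bot, viewer
import cv2
print(bot.get_obs(), bot.grip_depth)
for n in ["scene","side","wrist"]:
    c=viewer.calibration(n); print(n,{k:(v if k!="T" else [[round(float(x),4) for x in r] for r in v]) for k,v in c.items()})
    cv2.imwrite(f"pics/{n}0.png",viewer.camera(n))
E
```

```text
pics
{'time': 0.0, 'q': array([ 9.62702229e-04,  5.01127846e+00,  1.00321333e+01,  9.51005155e+01,
       -6.62589946e-04,  8.99986660e+01]), 'qd': array([-0.06165703, -0.04404931, -0.00358359,  0.00706606, -0.04570343,
       -0.06462097]), 'joint_efforts': array([ 7.68234549e-04, -5.20392072e+01,  4.64802504e+01,  1.63646933e-02,
        2.23589603e-05, -6.77332673e-05]), 'ee_pos': array([5.49749539e-01, 5.94122246e-06, 2.30560587e-01]), 'tcp_rot': array([-1.79920339e+02,  6.60734578e-04,  9.00022976e+01]), 'wrist_force': array([-0.01109609, -0.04975898,  0.25681746]), 'torque': array([0.06661724, 0.01514831, 0.00988618]), 'opening': 0.08554204987790914} 0.0187
scene {'fx': 624.1270431409044, 'fy': 624.1270431409044, 'cx': 317.5023993706843, 'cy': 239.70655181910047, 'T': [[-0.3631, 0.6709, -0.6466, 1.324], [0.9317, 0.2666, -0.2466, 0.3127], [0.0069, -0.692, -0.7219, 0.9864], [0.0, 0.0, 0.0, 1.0]]}
side {'fx': 559.101456518385, 'fy': 559.101456518385, 'cx': 320.6056733960681, 'cy': 239.28894180532748, 'T': [[0.9427, -0.2053, 0.2629, 0.1395], [-0.3336, -0.5736, 0.7482, -0.9768], [-0.0028, -0.793, -0.6092, 0.8107], [0.0, 0.0, 0.0, 1.0]]}
wrist {'fx': 371.64829954431775, 'fy': 371.64829954431775, 'cx': 319.22949791516663, 'cy': 251.88270696184873, 'T': [[1.0, 0.001, -0.0011, 0.5499], [0.0007, -0.9579, -0.2872, 0.0732], [-0.0013, 0.2872, -0.9579, 0.3733], [0.0, 0.0, 0.0, 1.0]]}
```

View pics/scene0.png

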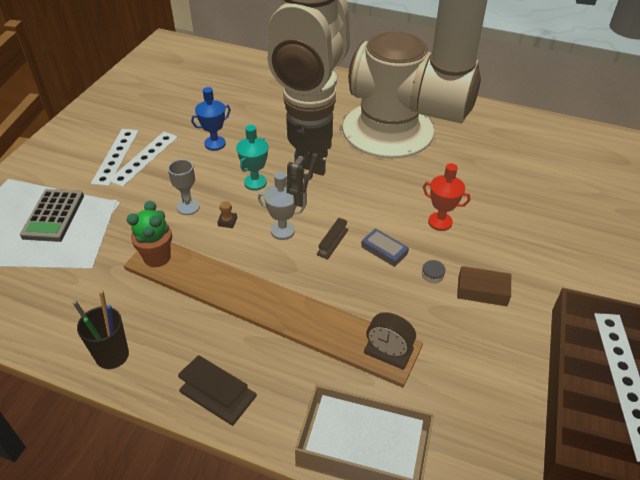

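View pics/side0.png

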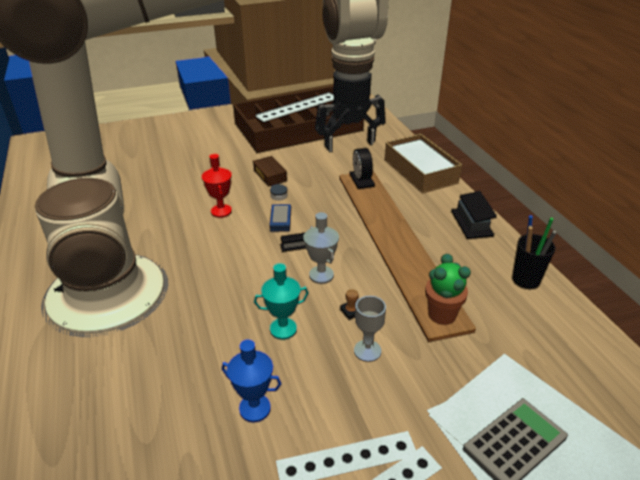

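View pics/wrist0.png

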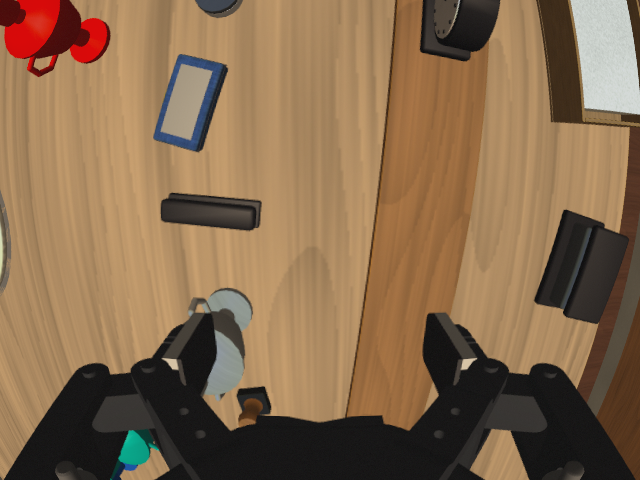

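The cup candidates in the scene view are grey (281,205), blue (211,120), turquoise (253,157) and red (446,195). I take the grey steel one. For the base, the candidates are the brown block (484,286), the black thing (217,388) and the drawer tray. For the case it is blue with a grey panel (385,246). The goblet is at (182,187). Next I check close crops.

Run:
```python
import cv2,numpy as np
s=cv2.imread("pics/scene0.png");d=cv2.imread("pics/side0.png")
def crop(im,x,y,w,h,f,name,step):
    c=cv2.resize(im[y:y+h,x:x+w],None,fx=f,fy=f,interpolation=cv2.INTER_CUBIC)
    for u in range((x//step+1)*step,x+w,step):
        cv2.putText(c,str(u),((u-x)*f,10),0,.4,(0,0,255),1); cv2.line(c,((u-x)*f,12),((u-x)*f,18),(0,0,255),1)
    for v in range((y//step+1)*step,y+h,step):
        cv2.putText(c,str(v),(0,(v-y)*f+4),0,.4,(0,0,255),1); cv2.line(c,(28,(v-y)*f),(36,(v-y)*f),(0,0,255),1)
    cv2.imwrite("pics/"+name,c)
crop(s,120,150,200,130,4,"sA.png",10)
crop(s,320,180,200,150,4,"sB.png",10)
crop(s,110,230,320,160,2,"sC.png",20)
crop(d,240,150,200,150,4,"dA.png",10)
crop(d,280,200,200,150,4,"dB.png",10)
```

```text
(no output)
```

View pics/sA.png

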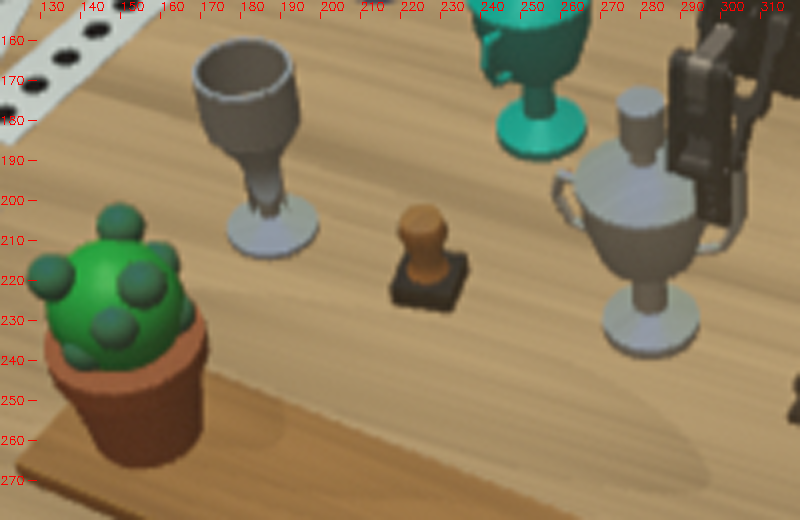

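View pics/sB.png

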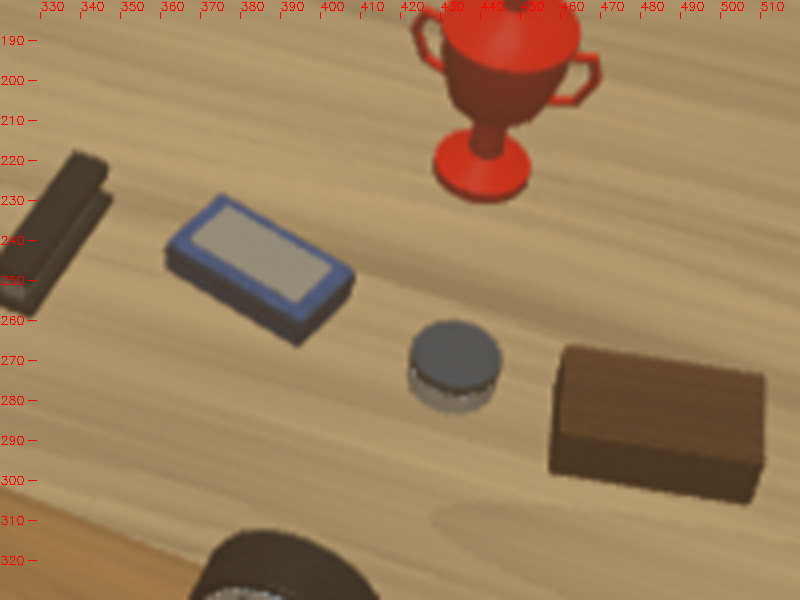

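View pics/sC.png

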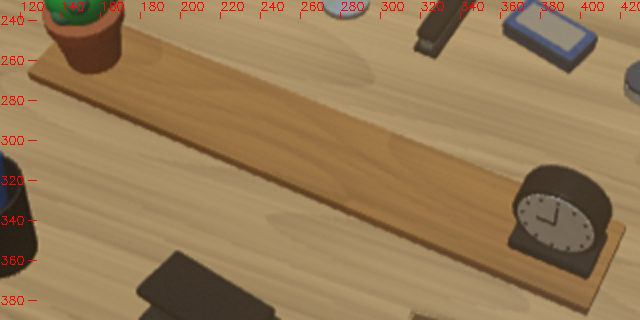

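View pics/dA.png

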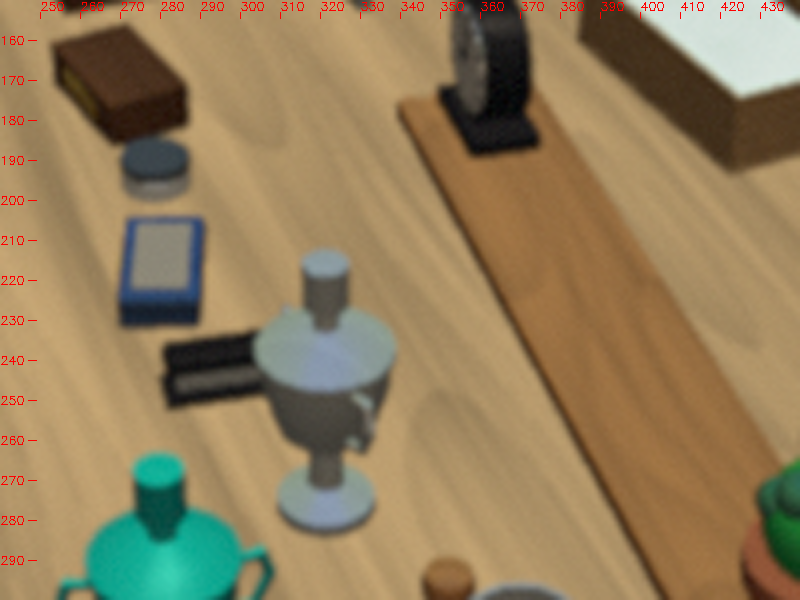

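View pics/dB.png

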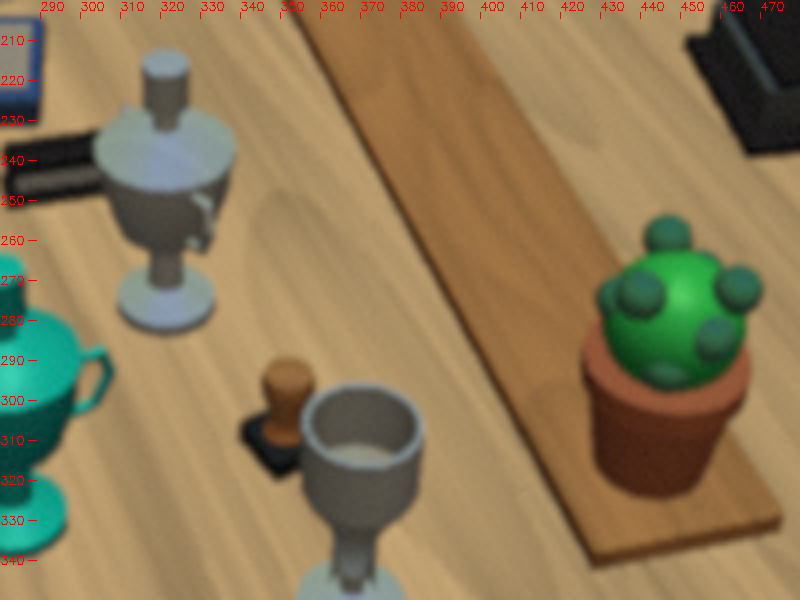

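```bash
cat > h.py <<'E'
import numpy as np
from workcell import bot, viewer
def ray(n,p,c=None):
    c=c or viewer.calibration(n); T=np.array(c["T"]); x=(p[0]-c["cx"])/c["fx"]; y=(p[1]-c["cy"])/c["fy"]
    if n=="wrist":
        r=np.hypot(x,y); d=np.array([np.sin(r)*x/max(r,1e-9),np.sin(r)*y/max(r,1e-9),np.cos(r)])
    else: d=np.array([x,y,1.])
    d=T[:3,:3]@d; return T[:3,3],d/np.linalg.norm(d)
def tri(rays):
    A=0;b=0
    for o,d in rays:
        P=np.eye(3)-np.outer(d,d); A=A+P; b=b+P@o
    X=np.linalg.solve(A,b)
    return X, max(np.linalg.norm((np.eye(3)-np.outer(d,d))@(X-o)) for o,d in rays)
def onz(r,z): o,d=r; return o+d*(z-o[2])/d[2]
def proj(n,X,c=None):
    c=c or viewer.calibration(n); T=np.array(c["T"]); v=T[:3,:3].T@(np.asarray(X)-T[:3,3])
    if n=="wrist":
        th=np.arctan2(np.hypot(v[0],v[1]),v[2]); k=th/np.hypot(v[0],v[1])
    else: k=1/v[2]
    return np.array([c["fx"]*v[0]*k+c["cx"],c["fy"]*v[1]*k+c["cy"]])
E
cat > m1.py <<'E'
from h import *
P={"board plant+x":((123.8,266.2),(475,329.5)),"board clock-x":((422,344),(339.5,176.2)),
"knobtop":((280,174.5),(321.5,215.5)),"cupfoot":((282.8,229.5),(321.5,273.8)),
"gobrim":((181,167.3),(370.5,306.5)),"gobfoot":((188,206.5),(368,349)),
"case1":((375.5,228.5),(270.5,225)),"case2":((362,240.5),(290,225.5)),"case3":((408.5,248),(271.5,204.5)),"case4":((395.5,260),(291,204.5)),
"base1":((461.5,266.5),(268,178)),"base2":((459,288.5),(286.8,172.5)),"base3":((511,296.5),(271.5,156.8)),"base4":((511,273.5),(253.5,161))}
R={}
for k,(a,b) in P.items():
    X,e=tri([ray("scene",a),ray("side",b)]); R[k]=X; print(k,np.round(X*1000,1),"res",round(e*1000,1))
for o in("case","base"):
    c=[R[o+str(i)] for i in(1,2,3,4)] ; print(o,np.round(np.mean(c,0)*1000,1))
    L=(c[2]-c[0] if o=="case" else c[3]-c[0]); L2=(c[3]-c[1] if o=="case" else c[2]-c[1])
    print(np.linalg.norm(L),np.linalg.norm(L2),np.linalg.norm(c[1]-c[0]),"long axis deg",[np.degrees(np.arctan2(v[1],v[0])) for v in(L,L2)])
E
python3 m1.py
python3 - <<'E'
from h import *
for n,p in {"scene":[(402.5,383),(172.8,242.5)],"side":[(428,338.3)]}.items():
    for q in p: print(n,q,np.round(onz(ray(n,q),.015)*1000,1))
E
```

```text
board plant+x [ 670.2 -366.2   11.4] res 0.3
board clock-x [629.3 258.7   9.8] res 0.3
knobtop [ 446.  -106.3  163.3] res 1.7
cupfoot [ 446.6 -105.2    6.3] res 1.1
gobrim [ 455.2 -337.6  118.5] res 1.6
gobfoot [ 457.5 -336.7    5.3] res 0.9
case1 [384.6  87.6  22.2] res 2.1
case2 [428.5  71.4  20.9] res 2.0
case3 [411.5 170.8  21.3] res 0.4
case4 [456.8 154.4  22.2] res 1.6
base1 [432.6 285.8  30.5] res 2.4
base2 [489.2 294.4  29.9] res 0.6
base3 [472.8 393.1  30.2] res 1.4
base4 [417.3 382.8  33.6] res 2.4
case [420.3 121.   21.6]
0.08741716545743844 0.08768874282445112 0.046816620153917535 long axis deg [np.float64(72.05851616551632), np.float64(71.11664829136839)]
base [453. 339.  31.]
0.09822965515024222 0.10004305945308552 0.057225305255148004 long axis deg [np.float64(98.96617841810524), np.float64(99.3925526446533)]
scene (402.5, 383) [725.6 248.1  15. ]
scene (172.8, 242.5) [ 576.1 -304.2   15. ]
side (428, 338.3) [ 571.9 -358.9   15. ]
```

The measured heights agree with the text: knob top 163 mm, rim 118, case 22, base 31. I go to the base first and take a wrist look on the way.

Request:
arm_command:
  motion:
    - [1,[1,-0.4,0],[0,0,0]]
    - [1,[1,-0.4,0],[0,0,0]]
    - [1,[1,-0.4,0],[0,0,0]]
    - [1,[1,-0.4,0],[0,0,0]]
    - [1,[0,0,0],[0,0,-0.8]]
    - [1,[0,0,0],[0,0,-0.7]]
  newtons: 40

```text
time: 0.9
ee_pos: [0.4565, 0.2331, 0.231]
tcp_rot: [-180.0, 0.0, 99.3]
wrist_force: [0.0, -0.7, 0.1]
opening: 0.0854
```

```bash
cat > look.py <<'E'
import sys,json,cv2
from h import *
n=sys.argv[1]; o=bot.get_obs(); c=viewer.calibration("wrist"); cv2.imwrite(f"pics/{n}.png",viewer.camera("wrist"))
c["T"]=np.array(c["T"]).tolist(); json.dump(c,open(n+".json","w"))
print(o["time"],np.round(o["ee_pos"]*1000,1),np.round(o["tcp_rot"],2),np.round(o["wrist_force"],1),o["opening"])
E
python3 look.py w1
```

```text
0.9 [456.5 233.1 231. ] [-1.7997e+02  1.0000e-02  9.9280e+01] [ 0.  -0.7  0.1] 0.08537848472054407
```

View pics/w1.png

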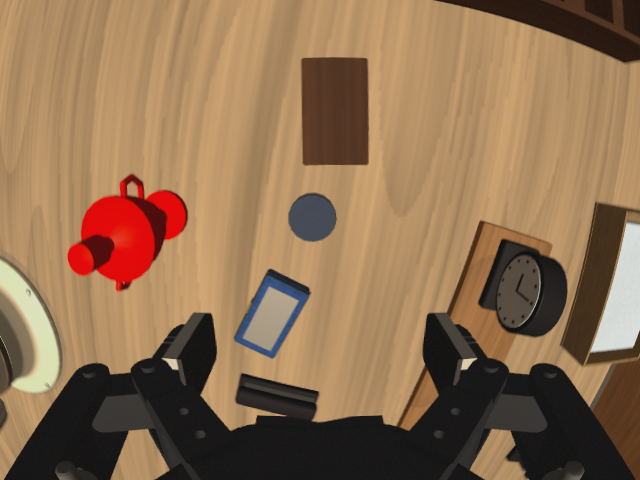

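The base shows cleanly with corners (303,58), (367,58), (368,164) and (302,164). The board's clock-end corners are (481,221) and (551,243).

Run:
```python
from h import *
import json
c=json.load(open("w1.json"))
B=[onz(ray("wrist",p,c),.035) for p in[(303,58),(367,58),(368,164),(302,164)]]
print(np.round(np.array(B)*1000,1),np.round(np.mean(B,0)*1000,1))
v=B[0]-B[3]+B[1]-B[2];print(np.degrees(np.arctan2(v[1],v[0])))
for p in[(481,221),(551,243)]: print(np.round(onz(ray("wrist",p,c),.015)*1000,1))
# two-view height check of base centre
X=tri([ray("wrist",(303,58),c),ray("scene",(511,273.5))]);print(X)
X=tri([ray("wrist",(368,164),c),ray("side",(286.8,172.5))]);print(X)
```

```text
[[417.3 381.5  35. ]
 [473.9 391.6  35. ]
 [491.2 294.6  35. ]
 [432.2 284.5  35. ]] [453.7 338.1  35. ]
99.41154646435031
[624.2 260.2  15. ]
[723.7 253.1  15. ]
(array([0.41718997, 0.38257065, 0.03594827]), np.float64(0.001293026165021576))
(array([0.49085476, 0.29467155, 0.02932117]), np.float64(0.0011587129380903486))
```

Request:
arm_command:
  motion:
    - [1,[0.9,0.1,0],[0,0,0]]
    - [1,[0.83,0.13,0],[0,0,0]]
    - [1,[0,0,1],[0,0,0]]
    - [1,[0,0,1],[0,0,0]]
    - [1,[0,0,0.7],[0,0,0]]
    - [1,[0,0,0.2],[0,0,0]]
    - [1,[0,0,0],[0,0,0]]

```text
time: 1.82
ee_pos: [0.4547, 0.3367, 0.0577]
tcp_rot: [-180.0, 0.0, 99.0]
wrist_force: [0.2, 0.5, 0.6]
opening: 0.0852
```

Request:
arm_command:
  motion:
    - [1,[0,0,0.45],[0,0,0]]
    - [1,[0,0,0.36],[0,0,0]]
    - [1,[0,0,0.05],[0,0,0]]
    - [0.5,[0,0,0],[0,0,0]]
    - [0.5,[0,0,0],[0,0,0]]
    - [0.5,[0,0,0],[0,0,0]]
    - [0.5,[0,0,0],[0,0,0]]
    - [0.5,[0,0,0],[0,0,0]]
    - [0.5,[0,0,0],[0,0,0]]

```text
time: 2.95
ee_pos: [0.4555, 0.3375, 0.0078]
tcp_rot: [179.8, -0.1, 99.0]
wrist_force: [-0.8, -0.7, 6.2]
opening: 0.0592
```

Request:
arm_command:
  motion:
    - [0.5,[0,0,-0.5],[0,0,0]]
    - [0.5,[0,0,-0.7],[0,0,0.8]]
    - [0.5,[0,0,-0.7],[0,0,0.8]]
    - [0.5,[0,0,0],[0,0,0.8]]
    - [0.5,[-0.77,0.48,0],[0,0,0]]
    - [0.5,[-0.77,0.48,0],[0,0,0]]
    - [0.5,[-0.77,0.48,0],[0,0,0]]
    - [0.5,[-0.77,0.48,0],[0,0,0]]
    - [0.5,[-0.77,0.48,0],[0,0,0]]
    - [0.5,[-0.77,0.48,0],[0,0,0]]
    - [0.5,[-0.77,0.48,0],[0,0,0]]
    - [0.5,[0,0,0],[0,0,0]]

```text
time: 4.45
ee_pos: [0.6259, -0.0075, 0.1199]
tcp_rot: [180.0, 0.0, 84.4]
wrist_force: [0.0, 0.4, -1.2]
opening: 0.0592
```

```bash
python3 look.py w2
```

```text
4.45 [625.9  -7.5 119.9] [1.7996e+02 3.0000e-02 8.4360e+01] [ 0.   0.4 -1.2] 0.05915035921460293
```

View pics/w2.png

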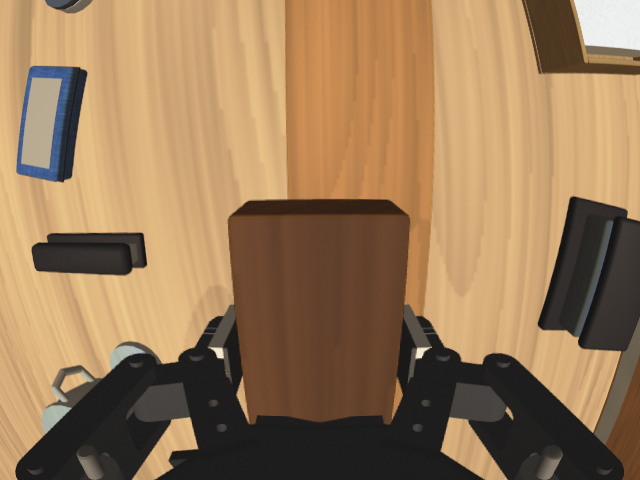

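Run:
```python
from h import *
import json,cv2
c=json.load(open("w2.json"))
im=cv2.imread("pics/w2.png")
u=np.array([np.cos(np.radians(84.36)),np.sin(np.radians(84.36))]); t=np.array([625.9,-7.5]); n=np.array([u[1],-u[0]])
for p in[(229,218),(409,218)]:
    X=onz(ray("wrist",p,c),.147)[:2]*1000-t; print("base",X@u,X@n)
g=im.astype(float)
for p in[(286,20),(287,100),(288,180),(432,20),(434,100),(431,200),(424,300)]:
    print(p,np.round(onz(ray("wrist",p,c),.015)*1000,1))
for x0 in(270,415):
    cv2.imwrite(f"pics/e{x0}.png",cv2.resize(im[0:200,x0:x0+40],None,fx=8,fy=3))
```

```text
base 49.999341514714196 -29.14473823979864
base 50.02735612938515 28.94434965007288
(286, 20) [619.6 152.9  15. ]
(287, 100) [615.   96.6  15. ]
(288, 180) [610.   43.3  15. ]
(432, 20) [718.4 147.9  15. ]
(434, 100) [713.1  90.1  15. ]
(431, 200) [706.5  21.2  15. ]
(424, 300) [700.3 -53.6  15. ]
```

View pics/e415.png

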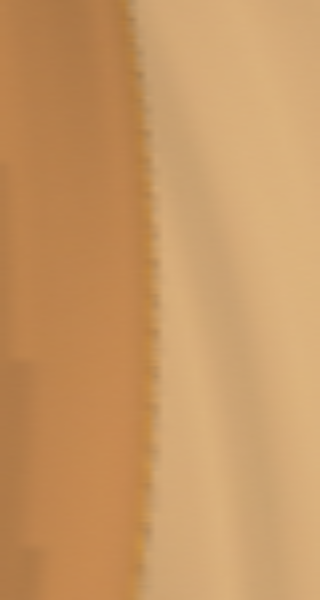

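View pics/e270.png

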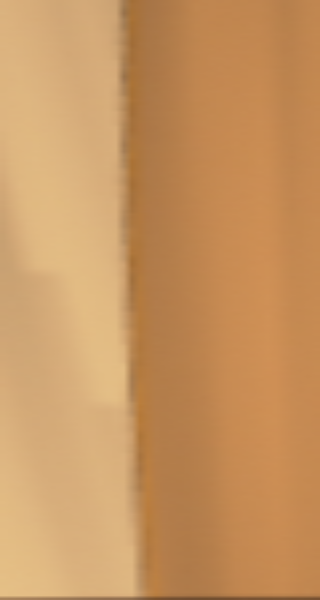

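Request:
arm_command:
  motion:
    - [0.5,[-0.4,0.27,0],[0,0,0]]
    - [0.5,[-0.33,0.22,0],[0,0,0]]
    - [0.5,[0,0,0.7],[0,0,0]]
    - [0.5,[0,0,0.6],[0,0,0]]
    - [0.5,[0,0,0.2],[0,0,0]]
    - [0.5,[0,0,0],[0,0,0]]
    - [0.5,[0,0,0],[0,0,0]]

```text
time: 5.38
ee_pos: [0.6509, -0.0502, 0.0318]
tcp_rot: [179.8, -0.0, 84.6]
wrist_force: [0.7, 0.0, -1.1]
opening: 0.0592
```

Request:
arm_command:
  motion:
    - [0.5,[-0.065,-0.01,0.05],[0,0,0]]
    - [0.5,[0,0,0.05],[0,0,0]]
    - [0.5,[0,0,0.03],[0,0,0]]
    - [0.5,[0,0,0],[0,0,0]]
    - [0.5,[0,0,0],[0,0,0]]

```text
time: 6.0
ee_pos: [0.6491, -0.0546, 0.0228]
tcp_rot: [180.0, 0.0, 84.6]
wrist_force: [-2.8, -1.6, 5.7]
opening: 0.0594
```

Request:
arm_command:
  motion:
    - [0.9,[0,0,0],[0,0,0]]
    - [0.9,[0,0,0],[0,0,0]]
    - [0.9,[0,0,-0.3],[0,0,0]]
    - [1,[0,0,-1],[0,0,0]]
    - [1,[-0.5,0,-1],[0,0,0]]
    - [1,[-1,0,-1],[0,0,0]]
    - [1,[-0.5,0,0],[0,0,0]]
    - [1,[0,0,0],[0,0,0]]

```text
time: 7.0
ee_pos: [0.6393, -0.158, 0.2017]
tcp_rot: [179.9, 0.0, 84.4]
wrist_force: [0.6, 0.6, 0.1]
opening: 0.0858
```

```bash
python3 look.py w3
```

```text
7.0 [ 639.3 -158.   201.7] [1.7989e+02 3.0000e-02 8.4450e+01] [0.6 0.6 0.1] 0.0857664031830509
```

View pics/w3.png

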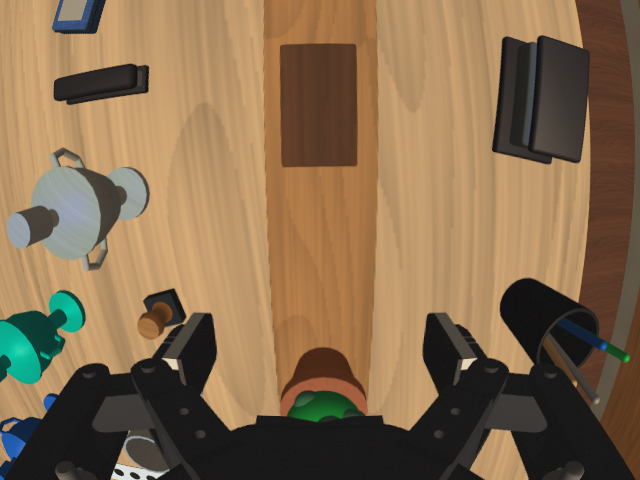

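Run:
```python
from h import *
import json
c=json.load(open("w3.json"))
B=np.array([onz(ray("wrist",p,c),.05)*1000 for p in[(281,45),(356,44),(357,166),(281,166)]]);print(B.round(1),B.mean(0))
for p in[(264.5,20),(266,150),(268,240),(377.5,20),(378.5,120),(375,240)]: print(p,np.round(onz(ray("wrist",p,c),.015)*1000,1))
import cv2; cv2.imwrite("pics/scene1.png",viewer.camera("scene")); cv2.imwrite("pics/side1.png",viewer.camera("side"))
for n in("scene1","side1"):
    im=cv2.imread(f"pics/{n}.png"); im=im[220:400,100:440] if n[1]=="c" else im[120:360,240:500]
    f=2 if n[1]=="c" else 2.5
    cv2.imwrite(f"pics/{n}c.png",cv2.resize(im,None,fx=f,fy=f,interpolation=3))
```

```text
[[ 624.6   -2.2   50. ]
 [ 683.    -7.    50. ]
 [ 674.6 -105.5   50. ]
 [ 614.9  -99.8   50. ]] [649.26624779 -53.63884078  50.        ]
(264.5, 20) [609.6  34.1  15. ]
(266, 150) [599.5 -85.8  15. ]
(268, 240) [ 591.2 -167.6   15. ]
(377.5, 20) [709.1  24.8  15. ]
(378.5, 120) [700.5 -68.4  15. ]
(375, 240) [ 689.5 -177.1   15. ]
```

View pics/scene1c.png

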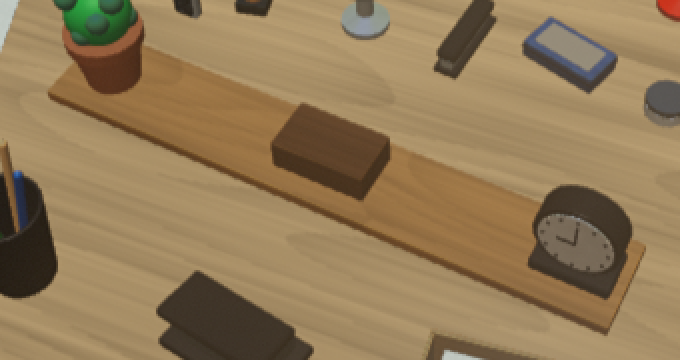

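View pics/side1c.png

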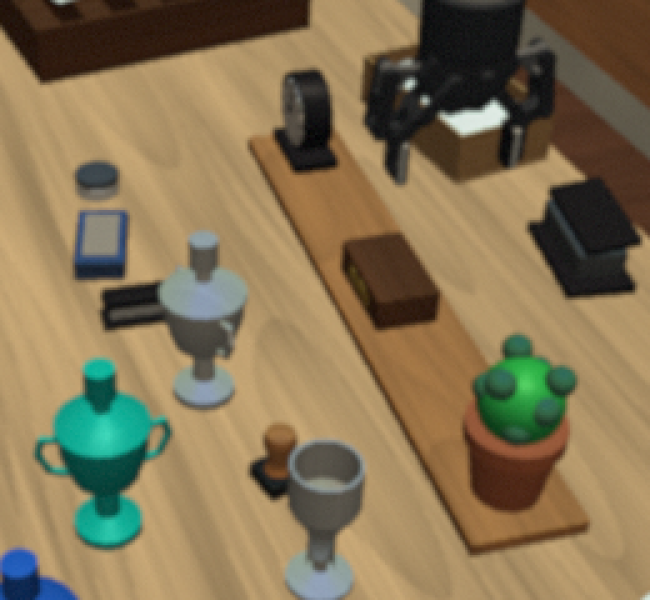

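Request:
arm_command:
  motion:
    - [1,[0,0,-0.9],[0,0,0]]
    - [1,[-0.2,-0.78,-0.4],[0,0,0]]
    - [1,[-0.2,-0.78,0],[0,0,0]]
    - [1,[-0.2,-0.78,0],[0,0,0]]
    - [1,[-0.1,-0.78,0],[0,0,0]]
    - [1,[0,0,0],[0,0,0]]

```text
time: 7.9
ee_pos: [0.4469, -0.1793, 0.2791]
tcp_rot: [179.9, 0.0, 84.6]
wrist_force: [0.9, -0.3, -0.2]
opening: 0.0852
```

```bash
python3 look.py w4
```

```text
7.9 [ 446.9 -179.3  279.1] [1.7993e+02 2.0000e-02 8.4600e+01] [ 0.9 -0.3 -0.2] 0.08515006992722457
```

View pics/w4.png

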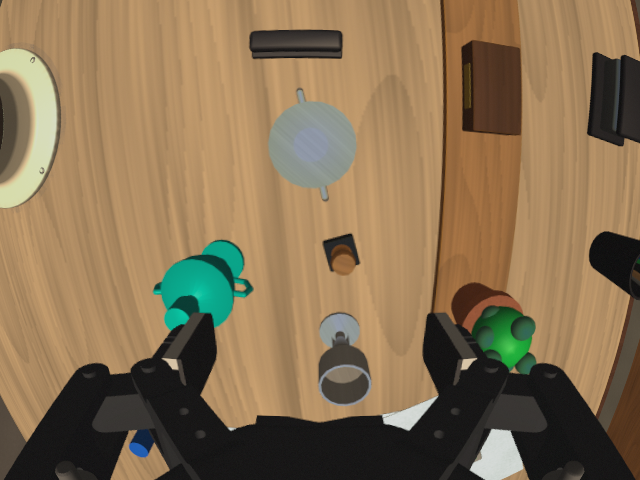

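Run:
```python
from h import *
import json
c=json.load(open("w4.json"))
for n,p,z in[("cupbody",(312.5,144.5),.115),("cupknob",(313,144),.163),("h1",(300,92),.1),("h2",(325,198),.1),("gobrim",(345,379),.12),("gobfoot",(340,328.5),.005),("tqfoot",(224,259),.005),("tqknob",(177,319),.163),("stampfoot",(340,253),.01)]:
    print(n,np.round(onz(ray("wrist",p,c),z)*1000,1))
print(tri([ray("wrist",(313,144),c),ray("scene",(280,174.5)),ray("side",(321.5,215.5))]))
```

```text
cupbody [ 448.3 -106.7  115. ]
cupknob [ 449.5 -106.3  163. ]
h1 [441.8 -60.1 100. ]
h2 [ 454.4 -154.2  100. ]
gobrim [ 458.5 -329.8  120. ]
gobfoot [ 459.1 -334.5    5. ]
tqfoot [ 327.3 -229.1    5. ]
tqknob [ 325. -230.  163.]
stampfoot [ 466.3 -233.1   10. ]
(array([ 0.44753743, -0.10608244,  0.1635718 ]), np.float64(0.002444755363679666))
```

Request:
arm_command:
  motion:
    - [1,[0.7,-0.05,0],[0,0,0]]
    - [1,[0.51,-0.05,0],[0,0,0]]
    - [1,[0,0,0.8],[0,0,0]]
    - [1,[0,0,0.7],[0,0,0]]
    - [1,[0,0,0.3],[0,0,0]]
    - [1,[0,0,0],[0,0,0]]

```text
time: 8.7
ee_pos: [0.45, -0.107, 0.1695]
tcp_rot: [-179.9, -0.0, 84.6]
wrist_force: [-0.3, -0.1, -0.0]
opening: 0.0852
```

```bash
python3 look.py w5; python3 -c "
import cv2;from workcell import viewer
im=viewer.camera('side');cv2.imwrite('pics/s5.png',cv2.resize(im[80:330,230:430],None,fx=2.4,fy=2.4,interpolation=3))"
```

```text
8.7 [ 450.  -107.   169.5] [-1.799e+02 -2.000e-02  8.464e+01] [-0.3 -0.1 -0. ] 0.08523852549824748
```

View pics/w5.png

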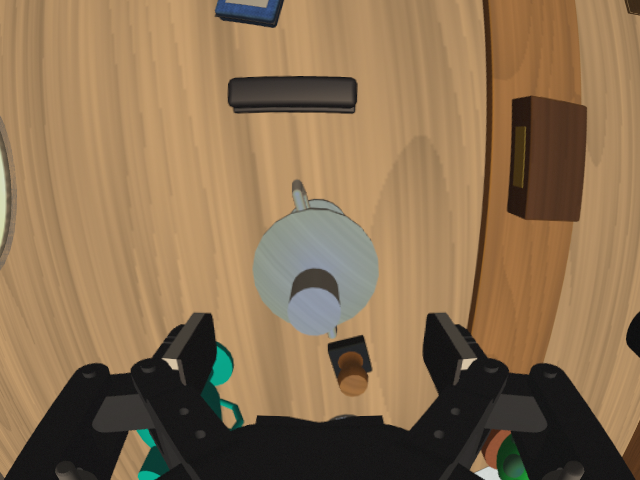

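View pics/s5.png

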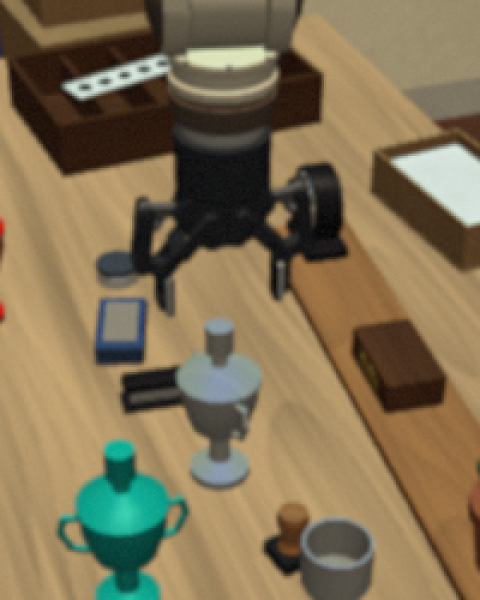

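Request:
arm_command:
  motion:
    - [1,[0.01,-0.03,0.3],[0,0,0]]
    - [1,[0,0,0.25],[0,0,0]]
    - [1,[0,0,0.05],[0,0,0]]
    - [0.6,[0,0,0],[0,0,0]]
    - [0.4,[0,0,0],[0,0,0]]
    - [0.35,[0,0,0],[0,0,0]]
    - [0.1,[0,0,0],[0,0,0]]
    - [0.1,[0,0,0],[0,0,0]]
    - [0.1,[0,0,0],[0,0,0]]
    - [0.1,[0,0,0],[0,0,0]]
  newtons: 50

```text
time: 10.05
ee_pos: [0.4483, -0.1067, 0.1345]
tcp_rot: [180.0, 0.0, 84.6]
wrist_force: [-1.9, 0.1, 5.1]
opening: 0.0227
```

Request:
arm_command:
  motion:
    - [0.1,[0,0,-0.2],[0,0,0]]
    - [0.1,[0,0,-0.4],[0,0,0]]
    - [0.1,[0,0,-0.5],[0,0,0]]
    - [0.1,[0,0,-0.3],[0,0,0]]
    - [0.1,[0.15,0.4,0],[0,0,0]]
    - [0.1,[0.2,0.55,0],[0,0,0]]
    - [0.1,[0.2,0.55,0],[0,0,0]]
    - [0.1,[0.2,0.55,0],[0,0,0]]
    - [0.1,[0.2,0.55,0],[0,0,0]]
    - [0.1,[0.15,0.4,0],[0,0,0]]
    - [0.1,[0.09,0.25,0],[0,0,0]]
    - [0.1,[0,0,0],[0,0,0]]

```text
time: 11.55
ee_pos: [0.6495, -0.0535, 0.2168]
tcp_rot: [-179.9, -0.0, 84.6]
wrist_force: [-0.9, -0.3, -3.1]
opening: 0.0223
```

```bash
python3 look.py w6; python3 -c "
import cv2;from workcell import viewer
im=viewer.camera('side');cv2.imwrite('pics/s6.png',cv2.resize(im[80:330,280:480],None,fx=2.4,fy=2.4,interpolation=3))"
```

```text
11.55 [649.5 -53.5 216.8] [-179.89   -0.     84.64] [-0.9 -0.3 -3.1] 0.022282381696780623
```

View pics/w6.png

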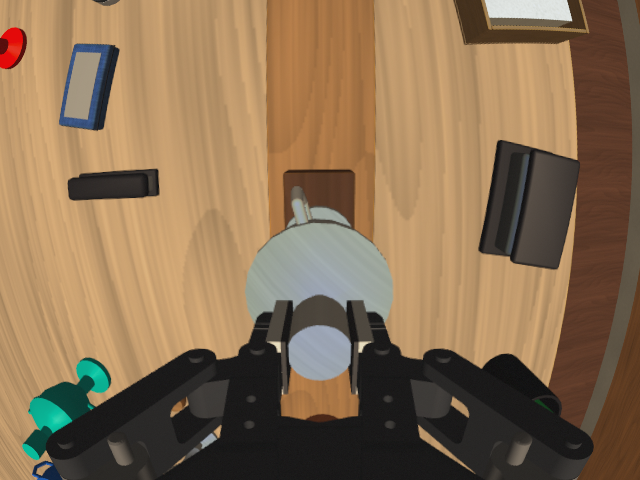

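View pics/s6.png

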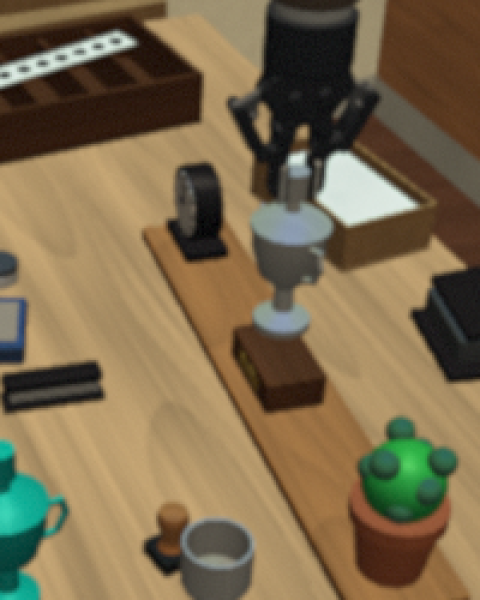

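Run:
```python
from h import *
import json
for z in(.086,.249): print(proj("side",(.6495,-.0535,z)))
c=json.load(open("w6.json")); B=[onz(ray("wrist",p,c),.05)*1000 for p in[(284,170),(354.5,170)]]; print(B)
print(onz(ray("wrist",(320,352.5),c),.246), "knob by wrist")
print(onz(ray("wrist",(319.5,284),c),.198), "body")
```

```text
[397.78221706 212.97920605]
[404.13029093 148.81250168]
[array([6.24801199e+02, 4.14030584e-01, 5.00000000e+01]), array([683.09550835,  -5.01207296,  50.        ])]
[ 0.64997754 -0.05181533  0.246     ] knob by wrist
[ 0.65042378 -0.04442859  0.198     ] body
```

Request:
arm_command:
  motion:
    - [0.1,[0,0,0.25],[0,0,0]]
    - [0.1,[0,0,0.15],[0,0,0]]
    - [0.1,[0,0,0.06],[0,0,0]]
    - [0.1,[0,0,0.03],[0,0,0]]
    - [0.1,[0,0,0.03],[0,0,0]]
    - [0.1,[0,0,0],[0,0,0]]

```text
time: 12.4
ee_pos: [0.6491, -0.0539, 0.1869]
tcp_rot: [180.0, 0.0, 84.6]
wrist_force: [0.1, -0.2, -3.0]
opening: 0.0225
```

Request:
arm_command:
  motion:
    - [0.1,[0,0,0.03],[0,0,0]]
    - [0.1,[0,0,0.02],[0,0,0]]
    - [0.1,[0,0,0],[0,0,0]]

```text
time: 12.78
ee_pos: [0.6491, -0.0539, 0.1845]
tcp_rot: [179.9, -0.0, 84.6]
wrist_force: [-1.5, 0.5, 2.6]
opening: 0.0223
```

Request:
arm_command:
  motion:
    - [0.4,[0,0,0],[0,0,0]]
    - [0.7,[0,0,0],[0,0,0]]
    - [1,[0,0,0],[0,0,0]]
    - [1,[0,0,-0.3],[0,0,0]]
    - [1,[0,0,-0.9],[0,0,0]]
    - [1,[0,0,-0.6],[0,0,0]]
    - [1,[-1,0,0],[0,0,0]]
    - [1,[-1,0,0],[0,0,0]]
    - [1,[0,0,0],[0,0,0]]

```text
time: 13.9
ee_pos: [0.6371, -0.1772, 0.2912]
tcp_rot: [-180.0, 0.0, 84.3]
wrist_force: [-0.1, 0.9, 0.3]
opening: 0.0854
```

```bash
python3 look.py w7
```

```text
13.9 [ 637.1 -177.2  291.2] [-1.7997e+02  3.0000e-02  8.4340e+01] [-0.1  0.9  0.3] 0.08540377323514063
```

View pics/w7.png

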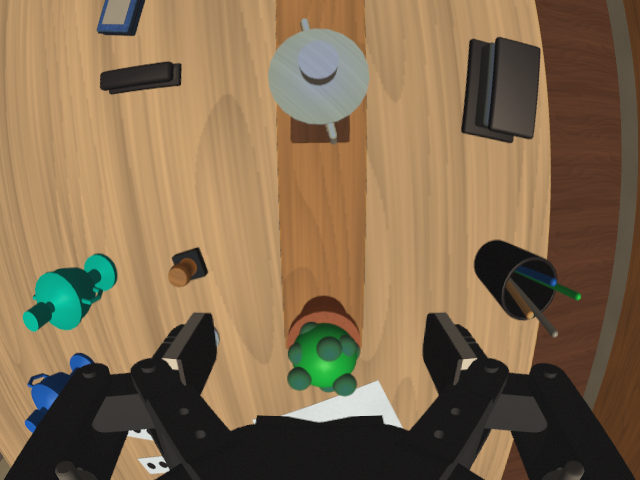

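Request:
arm_command:
  motion:
    - [1,[-0.8,-0.53,0],[0,0,0]]
    - [1,[-0.82,-0.53,0],[0,0,0]]
    - [1,[-0.82,-0.53,0],[0,0,0]]
    - [1,[-0.82,-0.53,0],[0,0,0]]
    - [1,[-0.82,-0.52,0],[0,0,0]]
    - [1,[0,0,0],[0,0,0]]

```text
time: 14.7
ee_pos: [0.4552, -0.4039, 0.2919]
tcp_rot: [-180.0, 0.0, 84.4]
wrist_force: [-0.4, 0.3, 0.8]
opening: 0.0854
```

```bash
python3 look.py w8
```

```text
14.7 [ 455.2 -403.9  291.9] [-1.800e+02  2.000e-02  8.441e+01] [-0.4  0.3  0.8] 0.08538029329449244
```

View pics/w8.png

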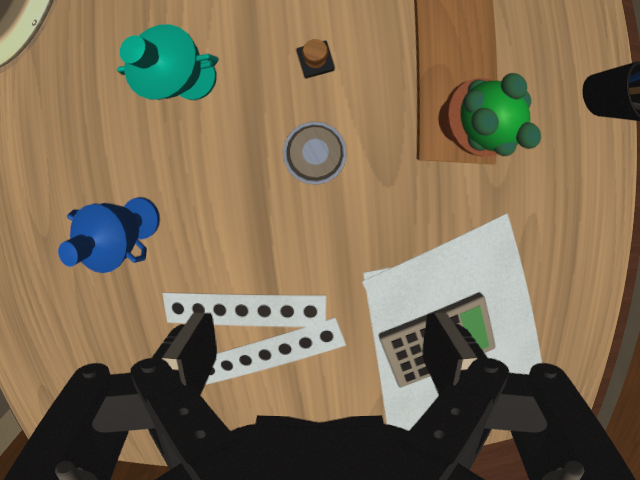

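Run:
```python
from h import *
import json
c=json.load(open("w8.json")); c4=json.load(open("w4.json"))
print(onz(ray("wrist",(315.5,152.5),c),.12))
print(tri([ray("wrist",(315.5,152.5),c),ray("wrist",(345,379),c4),ray("scene",(181,167.3)),ray("side",(370.5,306.5))]))
for p in[(418,159),(496,164)]: print(onz(ray("wrist",p,c),.015))
c=json.load(open("w7.json")); print(onz(ray("wrist",(318,63),c),.213))
for p in[(291,142),(349,142)]: print(onz(ray("wrist",p,c),.05))
```

```text
[ 0.45843337 -0.33824752  0.12      ]
(array([ 0.45717359, -0.33622017,  0.11689892]), np.float64(0.0036675842941293834))
[ 0.57325073 -0.356822    0.015     ]
[ 0.67341605 -0.36659604  0.015     ]
[ 0.64826398 -0.05591837  0.213     ]
[ 0.61563205 -0.09978481  0.05      ]
[ 0.67449384 -0.10555658  0.05      ]
```

Request:
arm_command:
  motion:
    - [1,[0.6,-0.03,0],[0,0,0]]
    - [1,[0.5,-0.03,0],[0,0,0]]
    - [1,[0,0,0.9],[0,0,0]]
    - [1,[0,0,0.9],[0,0,0]]
    - [1,[0,0,0.5],[0,0,0]]
    - [1,[0,0,0],[0,0,0]]

```text
time: 15.5
ee_pos: [0.4596, -0.3338, 0.1517]
tcp_rot: [-179.8, -0.1, 84.7]
wrist_force: [0.9, -0.3, 0.5]
opening: 0.0852
```

```bash
python3 look.py w9; python3 -c "
import cv2;from workcell import viewer
im=viewer.camera('side');cv2.imwrite('pics/s9.png',cv2.resize(im[150:400,270:470],None,fx=2.4,fy=2.4,interpolation=3))"
```

```text
15.5 [ 459.6 -333.8  151.7] [-1.7981e+02 -1.4000e-01  8.4730e+01] [ 0.9 -0.3  0.5] 0.08518256160376994
```

View pics/w9.png

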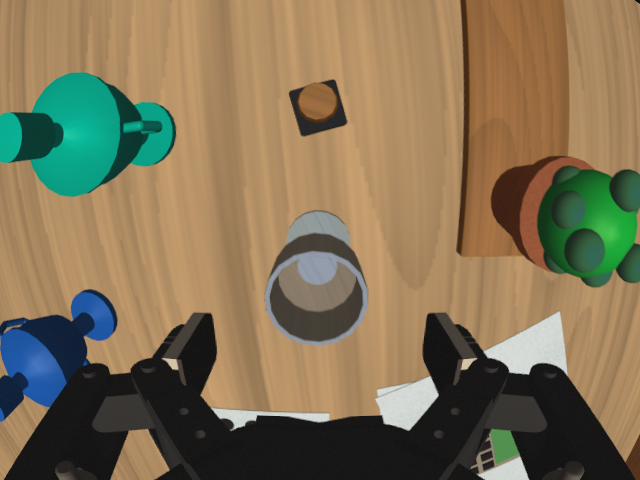

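View pics/s9.png

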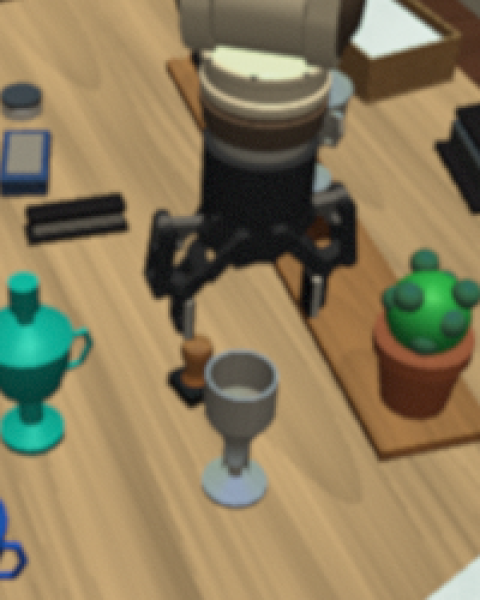

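Run:
```python
from h import *
import json
c=json.load(open("w9.json"))
print(onz(ray("wrist",(316.5,297),c),.12))
```

```text
[ 0.45780467 -0.3366636   0.12      ]
```

Request:
arm_command:
  motion:
    - [1,[-0.06,-0.02,0],[0,0,0]]
    - [1,[0,0,0.5],[0,0,0]]
    - [1,[0,0,0.45],[0,0,0]]
    - [1,[0,0,0.15],[0,0,0]]
    - [0.75,[0,0,0],[0,0,0]]
    - [0.65,[0,0,0],[0,0,0]]
    - [0.45,[0,0,0],[0,0,0]]
    - [0.45,[0,0,0],[0,0,0]]
    - [0.45,[0,0,0],[0,0,0]]
    - [0.45,[0,0,0],[0,0,0]]
  newtons: 40

```text
time: 16.85
ee_pos: [0.4587, -0.3402, 0.0898]
tcp_rot: [179.9, 0.1, 84.6]
wrist_force: [-0.2, 0.2, 5.3]
opening: 0.0515
```

Request:
arm_command:
  motion:
    - [0.45,[0,0,-0.2],[0,0,0]]
    - [0.45,[0,0,-0.4],[0,0,0]]
    - [0.45,[0,0,-0.5],[0,0,0]]
    - [0.45,[0,0,-0.4],[0,0,0]]
    - [0.45,[0.4,0,0],[0,0,0]]
    - [0.45,[0.6,0,0],[0,0,0]]
    - [0.45,[0.5,0.2,0],[0,0,0]]
    - [0.45,[0.3,0.4,0],[0,0,0]]
    - [0.45,[0.2,0.6,0],[0,0,0]]
    - [0.45,[0.2,0.6,0],[0,0,0]]
    - [0.45,[0.1,0.4,0],[0,0,0]]
    - [0.45,[0,0,0],[0,0,0]]

```text
time: 18.35
ee_pos: [0.6032, -0.2129, 0.1764]
tcp_rot: [-179.9, -0.0, 84.7]
wrist_force: [-0.2, -0.8, -2.0]
opening: 0.0508
```

```bash
python3 look.py w10; python3 -c "
import cv2;from workcell import viewer
im=viewer.camera('side');cv2.imwrite('pics/s10.png',cv2.resize(im[80:330,280:480],None,fx=2.4,fy=2.4,interpolation=3))"
```

```text
18.35 [ 603.2 -212.9  176.4] [-1.7989e+02 -5.0000e-02  8.4710e+01] [-0.2 -0.8 -2. ] 0.05082441877255025
```

View pics/w10.png

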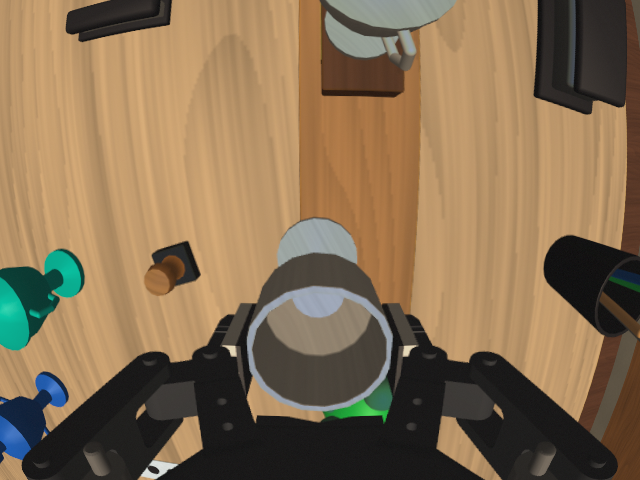

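View pics/s10.png

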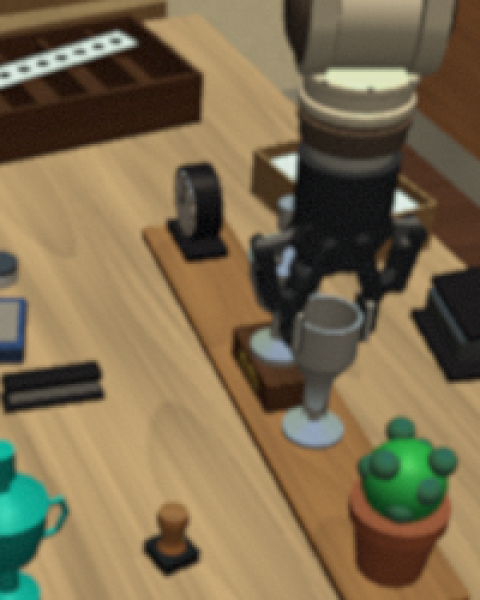

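Run:
```python
from h import *
import json
c=json.load(open("w10.json"))
r=onz(ray("wrist",(320,347),c),.2066);f=onz(ray("wrist",(317,257),c),.0916)
print("rim",r,"foot",f)
print(proj("side",r),proj("side",[r[0],r[1],.0916]))
print("edges",[onz(ray("wrist",p,c),.015)[:2] for p in[(299.5,150),(417.5,150),(300,210)]])
for p in[(322,92),(403,96)]: print(onz(ray("wrist",p,c),.015))
```

```text
rim [ 0.60399293 -0.20828463  0.2066    ] foot [ 0.60180381 -0.21111355  0.0916    ]
[416.77196743 209.31062965] [410.99548241 256.07966892]
edges [array([ 0.59328166, -0.14350871]), array([ 0.69019984, -0.15052008]), array([ 0.58872105, -0.19302083])]
[ 0.61574882 -0.09771154  0.015     ]
[ 0.68133734 -0.10493671  0.015     ]
```

Request:
arm_command:
  motion:
    - [0.45,[0.25,0.28,0],[0,0,0]]
    - [0.45,[0.24,0.28,0],[0,0,0]]
    - [0.45,[0,0,0.3],[0,0,0]]
    - [0.45,[0,0,0.4],[0,0,0]]
    - [0.45,[0,0,0.3],[0,0,0]]
    - [0.45,[0,0,0.08],[0,0,0]]
    - [0.45,[0,0,0],[0,0,0]]
    - [0.45,[0,0,0],[0,0,0]]

```text
time: 19.45
ee_pos: [0.6391, -0.1887, 0.1141]
tcp_rot: [179.9, 0.0, 84.6]
wrist_force: [-0.2, 0.2, -1.5]
opening: 0.0515
```

Request:
arm_command:
  motion:
    - [0.45,[0.035,0.005,0.07],[0,0,0]]
    - [0.45,[0,0,0.05],[0,0,0]]
    - [0.45,[0,0,0.025],[0,0,0]]
    - [0.45,[0,0,0.02],[0,0,0]]
    - [0.45,[0,0,0],[0,0,0]]

```text
time: 20.08
ee_pos: [0.6394, -0.1866, 0.1048]
tcp_rot: [179.9, 0.0, 84.6]
wrist_force: [-3.3, 0.4, 9.4]
opening: 0.0511
```

Contact. I release, rise and look.

Request:
arm_command:
  motion:
    - [0.7,[0,0,0],[0,0,0]]
    - [0.8,[0,0,0],[0,0,0]]
    - [1,[0,0,0],[0,0,0]]
    - [1,[0,0,-0.3],[0,0,0]]
    - [1,[0,0,-0.9],[0,0,0]]
    - [1,[0,0,-1],[0,0,0]]
    - [1,[0,0,-0.9],[0,0,0]]
    - [1,[0,0,0],[0,0,0]]

```text
time: 21.08
ee_pos: [0.6401, -0.1867, 0.2961]
tcp_rot: [179.4, 0.1, 84.6]
wrist_force: [0.8, 0.4, -0.8]
opening: 0.0856
```

```bash
python3 look.py w11; python3 -c "
import cv2;from workcell import viewer
im=viewer.camera('side');cv2.imwrite('pics/s11.png',cv2.resize(im[80:330,280:480],None,fx=2.4,fy=2.4,interpolation=3))"
```

```text
21.075 [ 640.1 -186.7  296.1] [1.7945e+02 1.1000e-01 8.4600e+01] [ 0.8  0.4 -0.8] 0.08560348003094227
```

View pics/w11.png

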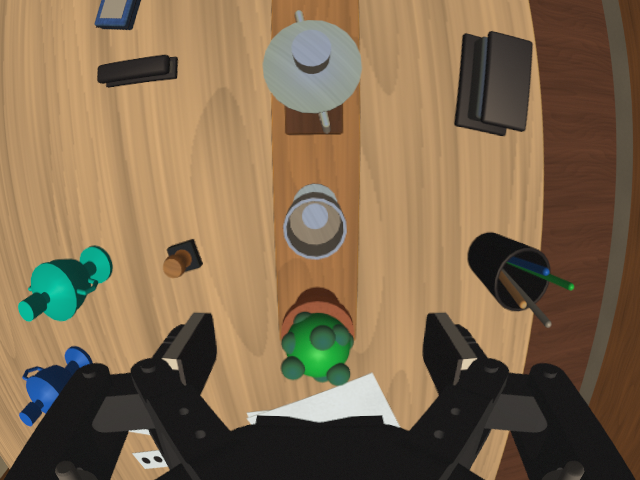

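View pics/s11.png

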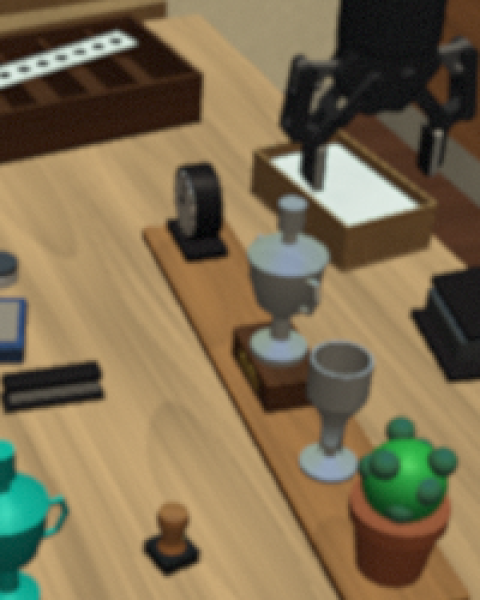

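Run:
```python
from h import *
import json
c=json.load(open("w11.json"))
print("gob",tri([ray("wrist",(315.5,228),c),ray("side",(280+340/2.4,80+362/2.4))]),onz(ray("wrist",(315.5,228),c),.135))
print("gobfoot side",onz(ray("side",(280+328/2.4,80+462/2.4)),.018))
print("cupfoot side",onz(ray("side",(280+279/2.4,80+345/2.4)),.054), proj("side",(.6493,-.0535,.054)))
print("knobtop tri",tri([ray("wrist",(311,48),c),ray("side",(280+293/2.4,80+203/2.4))]))
print("edges",[onz(ray("wrist",p,c),.015)[:2] for p in[(273,200),(359.5,200),(276,270),(356,270)]])
```

```text
gob (array([ 0.63756468, -0.1842863 ,  0.13022172]), np.float64(0.0012609798253780562)) [ 0.63877512 -0.18380035  0.135     ]
gobfoot side [ 0.63761926 -0.18411538  0.018     ]
cupfoot side [ 0.6497598 -0.0508365  0.054    ] [396.57222922 224.42979529]
knobtop tri (array([ 0.64822511, -0.05407711,  0.21186543]), np.float64(0.0001862196715998481))
edges [array([ 0.5904319 , -0.17368241]), array([ 0.68985309, -0.18323335]), array([ 0.58333302, -0.25890253]), array([ 0.68000703, -0.268275  ])]
```

Request:
arm_command:
  motion:
    - [1,[0.57,-0.65,0],[0,0,0]]
    - [1,[0.57,-0.65,0],[0,0,0]]
    - [1,[0.57,-0.65,0],[0,0,0]]
    - [1,[0.57,-0.65,0],[0,0,0]]
    - [1,[0.57,-0.65,0],[0,0,0]]
    - [1,[0.57,-0.65,0],[0,0,0]]
    - [1,[0,0,0.5],[0,0,0.8]]
    - [1,[0,0,0.5],[0,0,0.8]]
    - [1,[0,0,0],[0,0,0.57]]
    - [1,[0,0,0],[0,0,0]]

```text
time: 22.42
ee_pos: [0.4248, 0.0398, 0.2279]
tcp_rot: [-179.9, 0.0, 71.6]
wrist_force: [0.3, 0.6, -0.1]
opening: 0.0855
```

```bash
python3 look.py w12
```

```text
22.425 [424.8  39.8 227.9] [-1.7989e+02  5.0000e-02  7.1610e+01] [ 0.3  0.6 -0.1] 0.0855211318796565
```

View pics/w12.png

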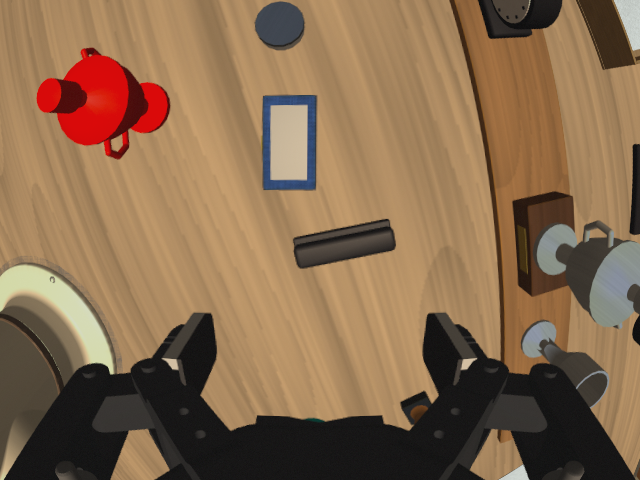

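Run:
```python
from h import *
import json
c=json.load(open("w12.json"))
B=np.array([onz(ray("wrist",p,c),.024)*1000 for p in[(264,96),(316,96),(315.5,189.5),(263.5,189.5)]]);print(B.round(1),B.mean(0)); v=B[0]+B[1]-B[2]-B[3];print(np.degrees(np.arctan2(v[1],v[0])))
a=np.radians(71.6);d=B.mean(0)[:2]-[424.8,39.8];print("tool units",(d@[np.cos(a),np.sin(a)])/60,(d@[np.sin(a),-np.cos(a)])/60)
S=[(375.5,228.5),(362,240.5),(408.5,248),(395.5,260)]
for p,s in zip([(263.5,189.5),(315.5,189.5),(264,96),(316,96)],S): print(tri([ray("wrist",p,c),ray("scene",s)]))
```

```text
[[413.5 168.7  24. ]
 [458.6 152.6  24. ]
 [430.5  69.6  24. ]
 [384.1  85.4  24. ]] [421.6678147  119.06268472  24.        ]
70.90838089807752
tool units 1.2370298145607561 -0.46652075991203273
(array([0.38363625, 0.08706729, 0.0233846 ]), np.float64(0.0017185743467408817))
(array([0.43027663, 0.07151506, 0.02515998]), np.float64(0.0018077546369600556))
(array([0.41294134, 0.17005233, 0.02259913]), np.float64(0.0012143503634606725))
(array([0.45807696, 0.15404356, 0.02495038]), np.float64(0.0016354140161478187))
```

Request:
arm_command:
  motion:
    - [1,[0.65,-0.24,0],[0,0,0]]
    - [1,[0.6,-0.23,0],[0,0,0]]
    - [1,[0,0,0.9],[0,0,0]]
    - [1,[0,0,0.9],[0,0,0]]
    - [1,[0,0,0.8],[0,0,0]]
    - [1,[0,0,0.35],[0,0,0]]
    - [1,[0,0,0],[0,0,0]]

```text
time: 23.35
ee_pos: [0.4214, 0.1196, 0.0507]
tcp_rot: [-179.8, 0.1, 71.6]
wrist_force: [-0.3, 0.8, 0.8]
opening: 0.0857
```

```bash
python3 look.py w13
```

```text
23.35 [421.4 119.6  50.7] [-1.7985e+02  1.0000e-01  7.1640e+01] [-0.3  0.8  0.8] 0.08571320976128903
```

View pics/w13.png

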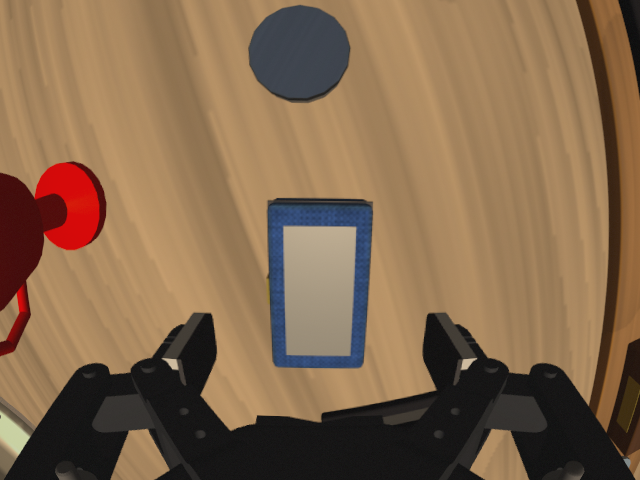

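Request:
arm_command:
  motion:
    - [1,[0,0,0.4],[0,0,0]]
    - [1,[0,0,0.28],[0,0,0]]
    - [1,[0,0,0.06],[0,0,0]]
    - [0.7,[0,0,0],[0,0,0]]
    - [0.6,[0,0,0],[0,0,0]]
    - [0.4,[0,0,0],[0,0,0]]
    - [0.4,[0,0,0],[0,0,0]]
    - [0.4,[0,0,0],[0,0,0]]
    - [0.4,[0,0,0],[0,0,0]]

```text
time: 24.52
ee_pos: [0.4231, 0.1201, 0.0087]
tcp_rot: [179.9, -0.1, 71.6]
wrist_force: [-1.4, -0.4, 5.7]
opening: 0.0491
```

Request:
arm_command:
  motion:
    - [0.4,[0,0,-0.2],[0,0,0]]
    - [0.4,[0,0,-0.4],[0,0,0]]
    - [0.4,[0,0,-0.5],[0,0,0]]
    - [0.4,[0,0,-0.4],[0,0,0]]
    - [0.4,[0,0,0],[0,0,0]]

```text
time: 25.15
ee_pos: [0.4235, 0.1202, 0.0998]
tcp_rot: [179.8, -0.1, 71.6]
wrist_force: [-0.2, -0.6, -1.4]
opening: 0.0487
```

```bash
python3 look.py w14;python3 -c "
import cv2;from workcell import viewer
im=viewer.camera('side');cv2.imwrite('pics/s14.png',cv2.resize(im[80:280,200:400],None,fx=3,fy=3,interpolation=3))"
```

```text
25.15 [423.5 120.2  99.8] [ 1.7984e+02 -1.1000e-01  7.1580e+01] [-0.2 -0.6 -1.4] 0.048666550299146155
```

View pics/w14.png

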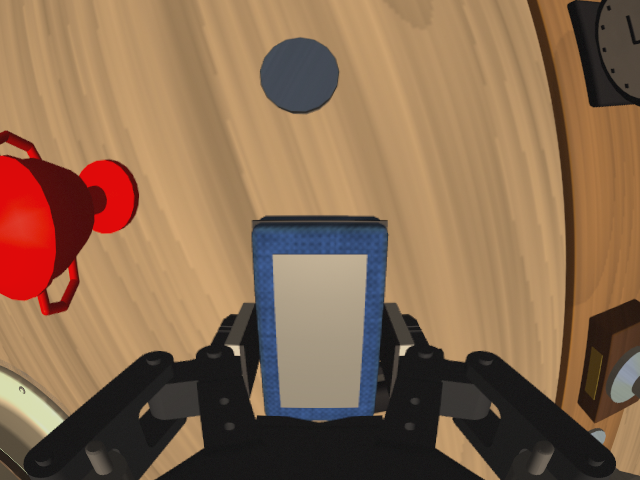

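View pics/s14.png

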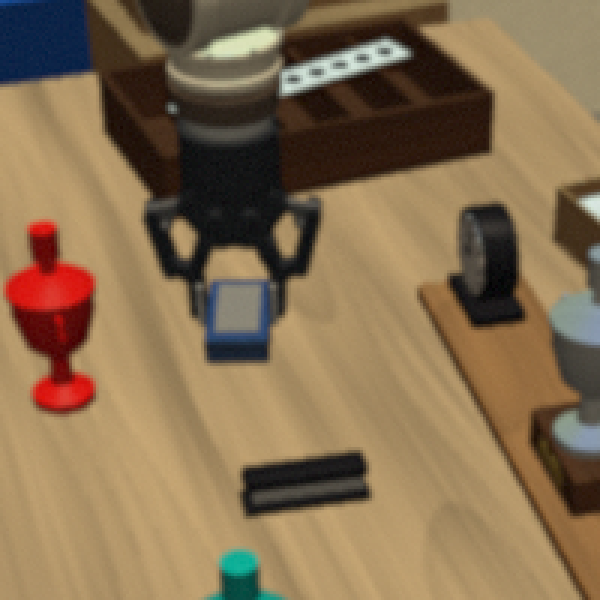

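Request:
arm_command:
  motion:
    - [0.4,[0,0,0],[0,0,-0.7]]
    - [0.4,[0,0,0],[0,0,-0.8]]
    - [0.4,[0,0,0],[0,0,-0.7]]
    - [0.4,[-0.08,0.5,0],[0,0,0]]
    - [0.4,[-0.08,0.8,0],[0,0,0]]
    - [0.4,[-0.08,0.9,0],[0,0,0]]
    - [0.4,[-0.07,0.9,0],[0,0,0]]
    - [0.4,[-0.07,0.6,0],[0,0,0]]
    - [0.4,[0,0.25,0],[0,0,0]]
    - [0.4,[0,0,0],[0,0,0]]

```text
time: 26.5
ee_pos: [0.6563, 0.0753, 0.0953]
tcp_rot: [-179.8, 0.0, 84.7]
wrist_force: [-0.4, 0.3, -2.0]
opening: 0.0491
```

```bash
python3 look.py w15
```

```text
26.5 [656.3  75.3  95.3] [-1.7983e+02  4.0000e-02  8.4750e+01] [-0.4  0.3 -2. ] 0.049101778756791455
```

View pics/w15.png

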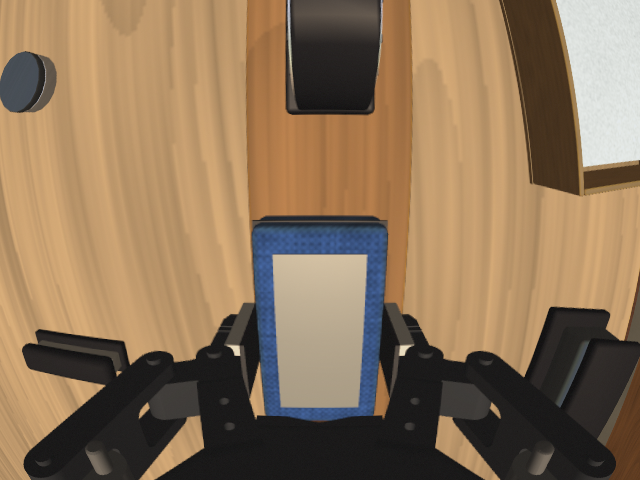

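Run:
```python
from h import *
import json
c=json.load(open("w15.json")); a=np.radians(84.75);u=np.array([np.cos(a),np.sin(a)]);n=np.array([u[1],-u[0]])
for p in[(253,226),(387,226)]:
    X=onz(ray("wrist",p,c),.0953-.0087+.024)[:2]*1000-[656.3,75.3]; print("case front rel TCP",X@u,X@n)
for p in[(247,60),(247,180),(412,60),(410,180)]: print("edge",np.round(onz(ray("wrist",p,c),.015)*1000,1))
for p in[(287,112),(374,114)]: print("clock foot",np.round(onz(ray("wrist",p,c),.015)*1000,1))
```

```text
case front rel TCP 44.63940131018628 -23.49910462986223
case front rel TCP 44.71112007799413 24.027029026064685
edge [624.6 204.4  15. ]
edge [617.1 130.9  15. ]
edge [723.  196.4  15. ]
edge [715.9 122.3  15. ]
clock foot [645.5 169.1  15. ]
clock foot [696.6 163.6  15. ]
```

Request:
arm_command:
  motion:
    - [0.4,[0.025,0.093,0],[0,0,0]]
    - [0.4,[0,0,0.4],[0,0,0]]
    - [0.4,[0,0,0.4],[0,0,0]]
    - [0.4,[0,0,0.25],[0,0,0]]
    - [0.4,[0,0,0.04],[0,0,0]]
    - [0.4,[0,0,0],[0,0,0]]
    - [0.4,[0,0,0],[0,0,0]]

```text
time: 27.42
ee_pos: [0.6627, 0.0768, 0.0334]
tcp_rot: [179.9, -0.0, 84.8]
wrist_force: [-0.2, 0.1, -0.7]
opening: 0.0492
```

Request:
arm_command:
  motion:
    - [0.4,[0,-0.01,0.08],[0,0,0]]
    - [0.4,[0,0,0.05],[0,0,0]]
    - [0.4,[0,0,0.03],[0,0,0]]
    - [0.4,[0,0,0],[0,0,0]]
    - [0.4,[0,0,0],[0,0,0]]

```text
time: 28.05
ee_pos: [0.6615, 0.0767, 0.0238]
tcp_rot: [180.0, -0.0, 84.8]
wrist_force: [-4.5, -1.2, 6.9]
opening: 0.0492
```

Request:
arm_command:
  motion:
    - [0.7,[0,0,0],[0,0,0]]
    - [1,[0,0,0],[0,0,0]]
    - [1,[0,0,0],[0,0,0]]
    - [1,[0,0,-0.4],[0,0,0]]
    - [1,[0,0,-1],[0,0,0]]
    - [1,[0,0,-1],[0,0,0]]
    - [1,[0,0,-1],[0,0,0]]
    - [1,[0,0,-1],[0,0,0]]
    - [1,[-0.7,-0.5,0],[0,0,0]]
    - [1,[-0.7,-0.8,0],[0,0,0]]
    - [1,[-0.3,-0.8,0],[0,0,0]]
    - [1,[0,0,0],[0,0,0]]

```text
time: 29.55
ee_pos: [0.5251, -0.0136, 0.2878]
tcp_rot: [179.9, 0.0, 84.7]
wrist_force: [0.4, 0.5, 0.4]
opening: 0.0853
```

```bash
python3 look.py w16;python3 -c "
import cv2;from workcell import viewer
cv2.imwrite('pics/s16.png',viewer.camera('side'));cv2.imwrite('pics/c16.png',viewer.camera('scene'))"
```

```text
29.55 [525.1 -13.6 287.8] [179.94   0.    84.69] [0.4 0.5 0.4] 0.08529458705033338
```

View pics/w16.png

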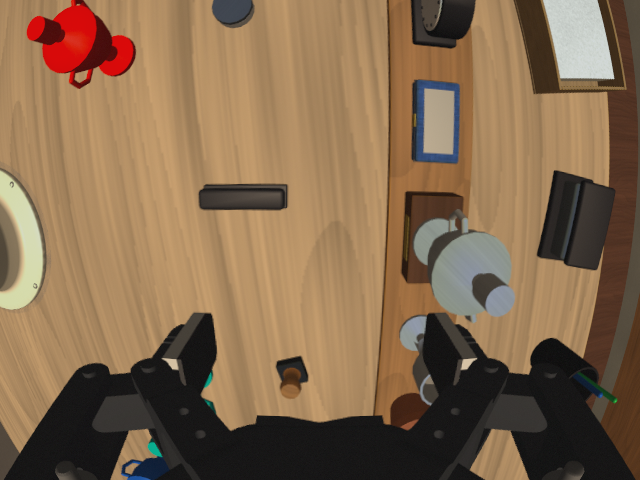

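View pics/s16.png

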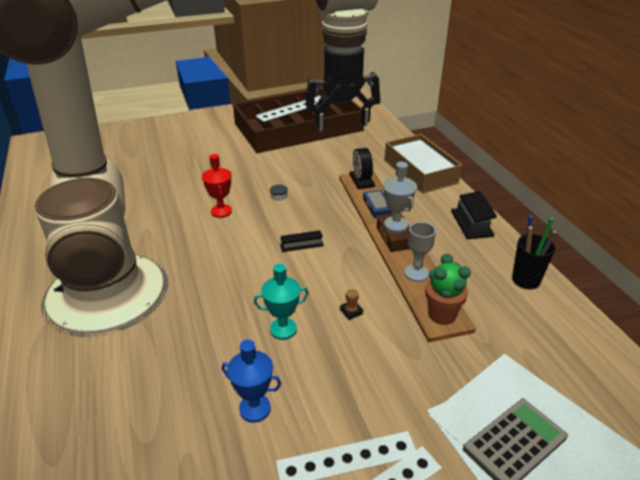

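View pics/c16.png

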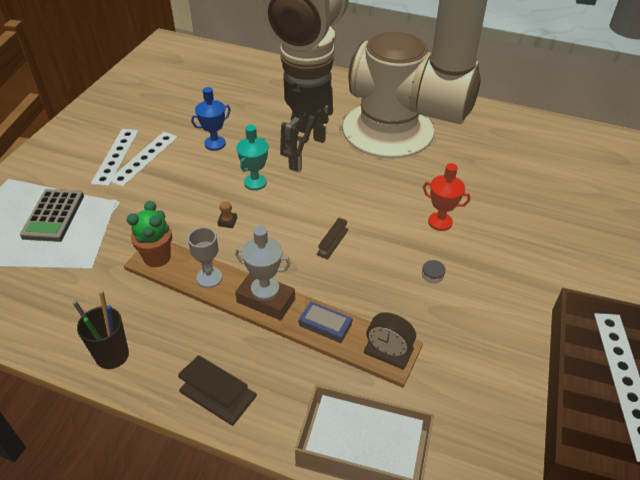

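Run:
```python
from h import *
import json,cv2
c=json.load(open("w16.json"))
im=cv2.imread("pics/w16.png"); cv2.imwrite("pics/w16c.png",cv2.resize(im[60:370,360:520],None,fx=3.5,fy=1.9*1,interpolation=3) if 0 else cv2.resize(im[170:300,380:520],None,fx=4,fy=4,interpolation=3))
s=cv2.imread("pics/c16.png"); cv2.imwrite("pics/c16c.png",cv2.resize(s[220:350,180:370],None,fx=4,fy=4,interpolation=3))
B=np.array([onz(ray("wrist",p,c),.039)*1000 for p in[(417,81),(461,84),(458,163),(412.5,160)]]);print(B.round(1),B.mean(0))
```

```text
[[641.3 120.3  39. ]
 [691.5 117.2  39. ]
 [681.8  29.5  39. ]
 [629.6  35.   39. ]] [661.03259145  75.50461874  39.        ]
```

View pics/w16c.png

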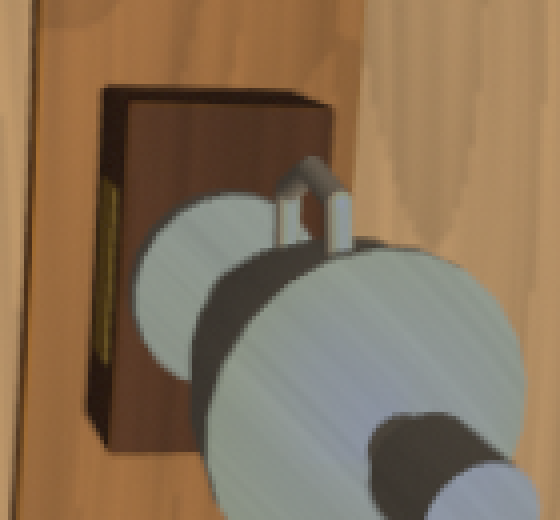

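View pics/c16c.png

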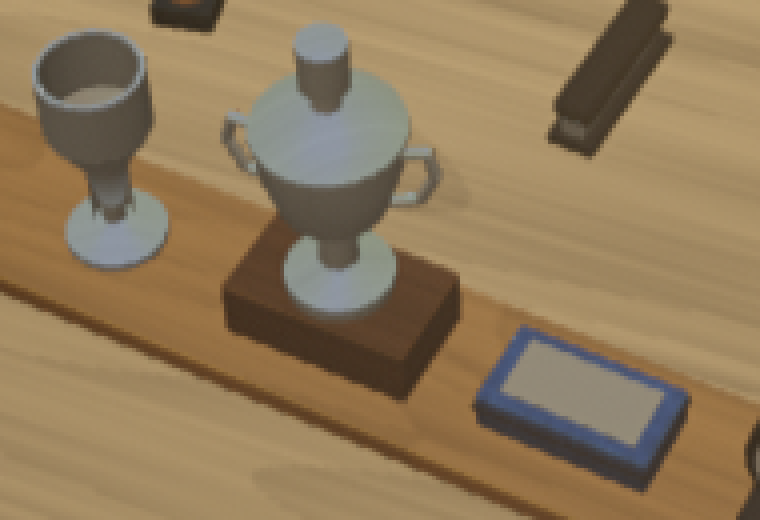

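```bash
python3 -c "
from workcell import bot
print(bot.job_done())"
```

```text
the job is handed in; nothing more can be done
None
```

The prizes are set out along the board as asked, and I handed the job in at about 30 s of robot time. I placed the base first, then the cup on it, then the goblet, then the medal case, and the arm ended clear of everything.

| Item | Measured centre, x, y (mm) | Last check |
|---|---|---|
| Base | (649, −53) | about 2 mm off the centre line, near the board's centre |
| Cup | (649, −54) | upright; foot within about 3 mm of the middle of the base |
| Goblet | (638.5, −184) | upright; about 1 mm off the centre line |
| Medal case | (661, 75.5) | lid up; about 1 mm off the centre line |

- **Bystanders:** I did not touch the tin, the stapler, the stamp or the coloured look-alike cups. The last pictures show them where they were.
- **Disagreement:** The different views put the board's centre and the clock up to about 3 mm apart. The calibration is good to about 2 mm, so I made no correction for this.
- **Grip reading:** The gripper's opening read 1 to 3 mm less than the true widths while gripping. Nothing was seen to slip.

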